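# Clamp the sieve stack on the shaker

## Task

The sieve stack is standing on the shaker with its clamp still open. Push the steel clamp strap round with the outside of a finger until it lies across the lid against its stop post, and only then push the cam lever fully down so that the stack is clamped. Pick nothing up, do not shift the stack, leave the cup, weight and jar where they are, and finish clear of everything.

Things in the scene. Friction and masses are not known exactly. Their poses are not given: they have to be found in the camera images.
- shaker: low cream shaker box with a grey-green top, 220 x 180 mm, top face 55 mm above the bench, fixed to the bench. Origin: at bench level, under the middle of the place where the sieve stack stands; z up. A 24 mm round steel pivot post stands at its +x (85 mm from the origin), a slim dark square stop post (147 mm high) at x = -76 mm, y = -17 mm. Its -x side (dial) roughly faces the robot.
- pivot (a point): point on the strap's vertical pivot axis, at the height of the strap's top face (152 mm above the bench); at x = 85 mm, y = 0 in the shaker's axes
- strap_end (a point): point on the middle line of the strap's top face, 150 mm from the pivot axis and 15 mm before the free end. The strap is a steel bar 165 mm long, 24 mm wide and 12 mm thick; its underside is 140 mm above the bench, 10 mm above the sieve lid. At 85 mm from the pivot it carries the cam lever on its top and a rubber pad underneath; the outer 60 mm is bare.
- strap (a joint): swing angle of the strap about the vertical pivot (rad): 0 = closed, lying over the middle of the lid from the pivot along the shaker's -x, against the stop; positive = swung open to the shaker's +y side (its direction from the pivot is then (-cos q, sin q) in the shaker's axes); range 0 to 1.5. It stays where it is left; about 2 N at the free end moves it.
- lever_hinge (a point): middle of the cam lever's level hinge pin, on the strap, 85 mm from the pivot axis, 164 mm above the bench; the pin runs across the strap
- lever_tip (a point): centre of the round black cross grip (18 mm diameter, 26 mm long across the strap) at the end of the cam lever, 100 mm from the hinge pin. The lever leans back from its hinge towards the pivot end of the strap and folds down that way, onto the strap; it swings round with the strap.
- lever (a joint): how far the cam lever is pushed down (rad): 0 = fully up, the lever rising at 0.9 rad above level; 0.9 = fully down, level, against its stop, tip 164 mm above the bench and 15 mm beyond the pivot axis. Elevation above level = 0.9 minus this value. It stays where it is left; about 3 to 6 N at the tip moves it. Pushing it down drives the rubber pad 6 mm down onto the lid.
- pad: round black rubber pressure pad, 26 mm diameter, under the strap below the lever hinge; origin at the centre of its upper face. With the lever up it clears the lid by 5 mm; with the lever down it presses on it.
- stack: loose stack of small aluminium test sieves with a flat lid, 100 mm diameter, 75 mm high, 0.4 to 0.75 kg, standing between four short pins on the shaker; origin at the centre of its underside, lid top 130 mm above the bench. Not to be moved.
- cup: bystander: open aluminium sample cup, 72 mm diameter, 55 mm high, loose on the bench; origin at the centre of its underside
- weight: bystander: brass knob weight, 42 mm diameter, 58 mm high, loose on the bench; origin at the centre of its underside
- jar: bystander: jar of grain with white cap, 60 mm diameter, 85 mm high, loose on the bench; origin at the centre of its underside

How it is judged:
By the outcome, as a careful person would: the job done as asked, in the order asked, and still so for the second after the job is handed in, with the robot touching nothing.
It also fails if it takes over 48 s, if anything falls off the work surface, if the arm or the gripper's body presses on something with over 40 N, if the wrist force passes 120 N, or if a joint passes its speed limit or range.

## Robot

A 7-joint arm with a two-finger parallel gripper is mounted at the origin on the work surface. World frame = base frame: x ahead of the robot, y to its left, z up, the work surface at z = 0. Lengths are in m, angles in rad, forces in N, time in s.
With the tool pointing down it reaches from about 0.4 to 0.85 m from the base axis. Payload 10.4 kg.
Tool frame: the origin (TCP) lies where the fingers leave the gripper's body, on its centre line; the fingertips stand 73 mm ahead of it and the grasp point (between the pads) lies 54 mm ahead of it; z points along the fingers, y is the line along which they close (so a half turn about z gives the same grasp; the last joint's range is limited). The gripper opens to 85 mm and grips with 20 to 120 N. Pads are 22 mm wide; open, the fingers measure 114 mm over their backs; the gripper's body (76 mm by 85 mm) begins 54 mm behind the grasp point. The pads swing forward as they close: fully open they stand 13 mm farther back than shut.
Start: joints at [1.105, 0.332, -0.065, 1.46, 0.022, 1.35, -0.088], TCP at [0.268, -0.565, 0.304] pointing down, gripper open.
Joint ranges: [-2.6, 2.6], [-0.5, 2.12], [-1.47, 1.34], [0.16, 2.42], [-1.27, 4.41], [0.06, 2.06], [-2.6, 2.6]. Speed limits (rad/s): [2.22, 2.22, 2.79, 2.79, 3.14, 3.14, 3.14].

## Interface

Orientations are given as a unit quaternion [x, y, z, w].
In Python, from workcell import manip, camera gives the robot as it stands. The module is installed in compiled form; this text tells all that it offers.
- The arm moves only by the shell command python3 -m creep 'ROWS' [OPENING] [FORCE]. ROWS is JSON, a list of rows, each a list of 2 entries, a list of its own where there are three numbers: the shift along the tool's x, y, z in mm, then the turn about the tool's z in rad. In form: [[[tx, ty, tz], twist], ...]. A call has 1 to 5 rows; each row is the pose to reach, as a shift and turn from the pose commanded when the call began, along the tool's axes at that moment; what a row does not reach only later rows make up. A row lasts 1/12 s, in which the tool goes at most 41.7 mm and 7.16 degrees, less where a joint would pass 70% of its speed; a pose out of reach is approached as far as the arm can. A call with a gripper value outside its range is refused whole. OPENING is the opening, from 0 (shut) to 1 (fully open), set as the call begins (- or left out, the last holds). The fingers move at their own pace and stop on an object; FORCE is the grip in N (left out, the last holds). Time passes only in rows, so rows that repeat a pose let the fingers close. It gives the time, the measured TCP pose, the force, the opening and the grip force at its end, in the units of the state.
- manip.get_obs(): the state, without advancing time (a new reading comes with each control period).
- camera(name): name is "side" or "top"; returns a dict with "pixels" (400x640x3 uint8, red, green, blue), "z_map" (400x640 float32, m along the optical axis (not along the pixel's ray), 0 where there is no reading), "fx", "fy", "cx", "cy" (pixels), "distortion" ([k1, k2, p1, p2, k3] as OpenCV has them; the pictures are not rectified), "extrinsics" (4x4, takes a point from world to camera coordinates). Camera axes: x right, y down, z forward; pixel columns grow to the right and rows downward; lengths in m; the calibration is good to about 2 mm. A picture is of the moment at which its call begins.
- manip.hand_in(): hands the job in; it is judged then, once.
The state is a dict: "clock": time; "joint_pos": joint angles; "joint_velocities": joint speeds; "tau": joint torques, N m; "position": TCP position; "ee_rot": TCP orientation; "ft_force": force on the tool from outside, world axes, zero at the start; "torque": the same for the moment, N m; "grip_width": opening from 0.0 (shut) to 1.0 (fully open); "grasp_force": force on a finger pad.
Only numpy, scipy, OpenCV 4.12 (cv2) and the standard library are available. Lean on these libraries where they do the work, as an engineer would, in place of code of your own. Each camera call takes 0.05 s, during which the arm holds its last target. There are 200 camera calls.

## Working session

There is one attempt and no reset: what is moved stays moved. The work goes in short steps, Python scripts to look and compute and a shell command to move; the robot and the scene stay as the last step left them, time stands still between calls to the robot, and variables do not carry over. Pictures are saved under pics/ and viewed, at most 10 in all, crops included, and the job is handed in when it is done.

```bash
mkdir -p pics
cat > h.py <<'E'
import numpy as np, cv2
from workcell import manip, camera
def snap(n):
    c=camera(n); return c
def save(c,f,box=None,s=1):
    im=c["pixels"][:,:,::-1]
    if box: im=im[box[1]:box[3],box[0]:box[2]]
    cv2.imwrite("pics/"+f,cv2.resize(im,None,fx=s,fy=s,interpolation=cv2.INTER_CUBIC))
def K(c): return np.array([[c["fx"],0,c["cx"]],[0,c["fy"],c["cy"]],[0,0,1.]]),np.array(c["distortion"],float)
def ray(c,u,v):
    k,d=K(c); p=cv2.undistortPoints(np.array([[[u,v]]],float),k,d).ravel()
    E=np.array(c["extrinsics"]); R,t=E[:3,:3],E[:3,3]
    return -R.T@t, R.T@np.array([p[0],p[1],1.])
def atz(c,u,v,z):
    o,r=ray(c,u,v); return o+r*(z-o[2])/r[2]
def depth(c,u,v):
    o,r=ray(c,u,v); zz=c["z_map"][int(v)-1:int(v)+2,int(u)-1:int(u)+2]; zz=zz[zz>0]
    return o+r*np.median(zz)
E
python3 - <<'E'
from h import *
for n in("side","top"):
    c=snap(n); save(c,n+"0.png"); 
    o,r=ray(c,320,200); print(n,o,r)
s=manip.get_obs(); print(s)
E
```

```text
side [0.3611144  0.51053035 0.54236649] [ 0.34764928 -0.70345452 -0.62034809]
top [0.45705351 0.01521709 0.89999215] [ 0.1812663  -0.00483047 -0.98349658]
{'clock': 0.1, 'joint_pos': array([ 1.10540434,  0.33282599, -0.06469376,  1.46086743,  0.02156169,
        1.34987872, -0.08849799]), 'joint_velocities': array([ 0.00078651, -0.00183102,  0.00010784, -0.00229254,  0.00239798,
       -0.0015506 , -0.00116941]), 'tau': array([ 1.98843867e-03, -6.26746917e+01,  4.97006311e-02, -3.92428601e+01,
        1.63808337e-02,  7.00312550e-03,  7.89396086e-05]), 'position': array([ 0.26769341, -0.56450247,  0.30317976]), 'ee_rot': array([ 9.75590868e-01,  2.19595183e-01, -1.51937403e-04, -6.24922481e-04]), 'ft_force': array([ 0.31449022, -0.26466229, -0.16164298]), 'torque': array([ 0.0028168 , -0.01699738, -0.00324327]), 'grasp_force': 0.0, 'grip_width': 1.0000647689540771}
```

View pics/side0.png

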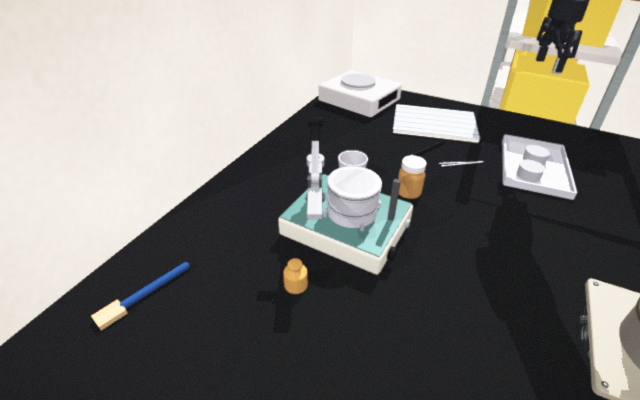

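View pics/top0.png

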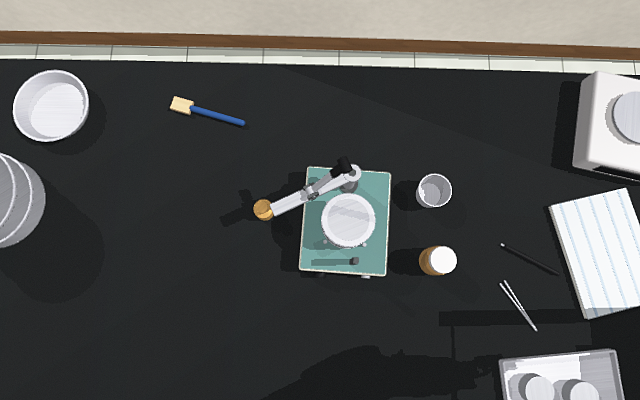

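The top view shows the stack at (348,220), the pivot near (350,178), and the strap running to its free end near (276,211), just over the brass weight at (263,210). The stop post is at (354,261), the cup at (434,191) and the jar at (438,260). I'll enlarge this area for closer readings.

Run:
```python
from h import *
c=snap("top"); save(c,"top1.png",(230,140,470,300),3.3)
for n,u,v,z in [("stack",348,220,.13),("pivot",350,178,.152),("end",276,211,.152),("post",354,261,.147),("weight",263,210,.05),("cup",434,191,.055),("jar",438,260,.085),("box1",307,167,.055),("box2",391,172,.055),("box3",386,276,.055),("box4",300,269,.055)]:
    print(n,atz(c,u,v,z).round(3),depth(c,u,v).round(3))
```

```text
stack [ 0.562 -0.042  0.13 ] [ 0.561 -0.042  0.131]
pivot [ 0.638 -0.044  0.152] [ 0.637 -0.043  0.156]
end [0.573 0.092 0.152] [0.572 0.092 0.154]
post [ 0.485 -0.052  0.147] [ 0.484 -0.052  0.148]
weight [0.59 0.13 0.05] [0.589 0.128 0.058]
cup [ 0.637 -0.229  0.055] [ 0.648 -0.243  0.005]
jar [ 0.492 -0.224  0.085] [ 0.492 -0.224  0.086]
box1 [0.683 0.04  0.055] [0.697 0.042 0.002]
box2 [ 0.676 -0.138  0.055] [ 0.69  -0.148  0.002]
box3 [ 0.459 -0.126  0.055] [ 0.459 -0.135  0.001]
box4 [0.47  0.049 0.055] [0.47  0.049 0.05 ]
```

View pics/top1.png

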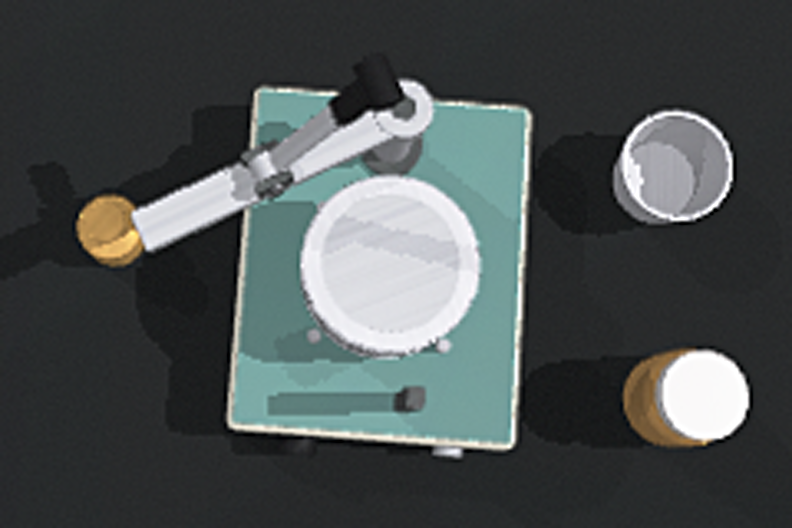

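In the enlarged crop the pivot cap is at crop (405,107), full picture (352.7,172.4). The strap's free end is at crop (141,231), full (272.7,210.0), and the lever grip at crop (378,80), full (344.5,164.2). The lid centre is at (348.5,219.4) and the stop post at (354.2,260.9).

Run:
```python
from h import *
from scipy.spatial.transform import Rotation as R
c=snap("top")
g=lambda u,v,z:atz(c,u,v,z)
piv=g(352.7,172.4,.153);end=g(272.7,210,.152);post=g(354.2,260.9,.147);st=g(348.5,219.4,.13);tip=g(344.5,164.2,.245)
print("piv",piv,"end",end,"post",post,"stack",st,"tip",tip)
d=piv-st;print("yaw piv-stack",np.arctan2(d[1],d[0]),np.linalg.norm(d[:2]))
# fit yaw+origin from piv, stack, post
m=np.array([[.085,0],[0,0],[-.076,-.017]]);w=np.array([piv,st,post])[:,:2]
mc,wc=m-m.mean(0),w-w.mean(0)
y=np.arctan2((mc[:,0]*wc[:,1]-mc[:,1]*wc[:,0]).sum(),(mc*wc).sum());Ry=np.array([[np.cos(y),-np.sin(y)],[np.sin(y),np.cos(y)]])
o=w.mean(0)-Ry@m.mean(0);print("yaw",y,"origin",o,"res",w-(m@Ry.T+o))
e=Ry.T@(end[:2]-o)-[.085,0];print("strap q",np.arctan2(e[1],-e[0]),np.linalg.norm(e))
t=Ry.T@(tip[:2]-o);print("tip shaker",t)
print("weight",depth(c,262.5,209),"toolR",R.from_quat(manip.get_obs()["ee_rot"]).as_matrix().round(3))
P=Ry@np.array([.085,0])+o
for q in(0,.3,.6,.9,1.1,1.2): print(q,(P+Ry@(np.array([-np.cos(q),np.sin(q)])*.14)).round(3))
```

```text
piv [ 0.64848235 -0.0485721   0.153     ] end [0.57442705 0.09802932 0.152     ] post [ 0.48470435 -0.05274763  0.147     ] stack [ 0.56285235 -0.04309505  0.13      ] tip [ 0.63848858 -0.02713494  0.245     ]
yaw piv-stack -0.06387475444601076 0.08580497715237798
yaw -0.07949918535966642 origin [ 0.56280585 -0.04225124] res [[ 9.44965543e-04  4.29462322e-04]
 [ 4.65066806e-05 -8.43807024e-04]
 [-9.91472223e-04  4.14344702e-04]]
strap q 1.029856168646567 0.16420474968452506
tip shaker [0.07424323 0.02107894]
weight [0.59071438 0.12947359 0.05875858] toolR [[ 0.904  0.428 -0.   ]
 [ 0.428 -0.904  0.001]
 [-0.    -0.001 -1.   ]]
0 [ 0.508 -0.038]
0.3 [0.517 0.003]
0.6 [0.539 0.039]
0.9 [0.569 0.067]
1.1 [0.594 0.08 ]
1.2 [0.607 0.085]
```

```bash
python3 -m creep '[[[24.5,-17.8,-12],0],[[49,-35.6,-24],0],[[73.5,-53.4,-36],0],[[98,-71.2,-48],0],[[122.5,-89,-60],0]]' 0 40
python3 -m creep '[[[24.5,-17.8,0],0],[[49,-35.6,0],0],[[73.5,-53.4,0],0],[[98,-71.2,0],0],[[122.5,-89,0],0]]'
python3 -m creep '[[[24.5,-17.8,0],0],[[49,-35.6,0],0],[[73.5,-53.4,0],0],[[98,-71.2,0],0],[[122.5,-89,0],0]]'
python3 -m creep '[[[24.5,-17.8,0],0],[[49,-35.6,0],0],[[73.5,-53.4,0],0],[[98,-71.2,0],0],[[122.5,-89,0],0]]'
python3 -m creep '[[[24.5,-17.8,0],0],[[49,-35.6,0],0],[[73.5,-53.4,0],0],[[98,-71.2,0],0],[[122.5,-89,0],0]]'
python3 -m creep '[[[0,0,0],-0.1],[[0,0,0],-0.2],[[0,0,0],-0.3],[[0,0,0],-0.4],[[0,0,0],-0.5]]'
python3 -m creep '[[[0,0,0],-0.1],[[0,0,0],-0.2],[[0,0,0],-0.3],[[0,0,0],-0.4],[[0,0,0],-0.5]]'
python3 -m creep '[[[0,0,0],-0.12],[[0,0,0],-0.24],[[0,0,0],-0.36],[[0,0,0],-0.48],[[0,0,0],-0.59]]'
python3 - <<'E'
from h import *
print(manip.get_obs()["joint_pos"].round(2))
for n in ("top","side"): save(snap(n),n+"2.png",(200,60,440,260) if n=="side" else (230,100,470,300),2.8)
E
```

```text
clock: 0.62
position: [0.3408, -0.4304, 0.3643]
ee_rot: [0.976, 0.22, -0.0, -0.0]
ft_force: [1.5, -0.3, -0.1]
grip_width: 0.3
grasp_force: 0.0
clock: 1.03
position: [0.4133, -0.2975, 0.3639]
ee_rot: [0.976, 0.22, -0.0, 0.0]
ft_force: [-0.2, 0.4, 0.5]
grip_width: -0.001
grasp_force: 0.0
clock: 1.45
position: [0.4858, -0.1646, 0.3639]
ee_rot: [0.976, 0.22, 0.0, 0.0]
ft_force: [1.2, 0.3, 0.4]
grip_width: -0.001
grasp_force: 0.0
clock: 1.87
position: [0.5584, -0.0318, 0.3639]
ee_rot: [0.976, 0.219, -0.0, 0.0]
ft_force: [0.4, -1.1, -0.1]
grip_width: 0.003
grasp_force: 0.0
clock: 2.28
position: [0.6311, 0.101, 0.3637]
ee_rot: [0.976, 0.219, -0.0, 0.0]
ft_force: [-0.3, -1.3, 0.5]
grip_width: 0.003
grasp_force: 0.0
clock: 2.7
position: [0.6306, 0.0998, 0.3636]
ee_rot: [0.89, 0.456, -0.0, -0.0]
ft_force: [-0.6, 0.3, 0.5]
grip_width: -0.005
grasp_force: 0.0
clock: 3.12
position: [0.6305, 0.0996, 0.3637]
ee_rot: [0.749, 0.662, -0.0, -0.0]
ft_force: [-0.2, -0.1, 0.0]
grip_width: 0.005
grasp_force: 0.0
clock: 3.53
position: [0.6305, 0.0996, 0.3636]
ee_rot: [0.524, 0.852, -0.0, -0.0]
ft_force: [0.3, 0.0, 0.2]
grip_width: -0.001
grasp_force: 0.0
[ 0.36  0.46 -0.84  1.29  0.34  1.53  0.02]
```

View pics/side2.png

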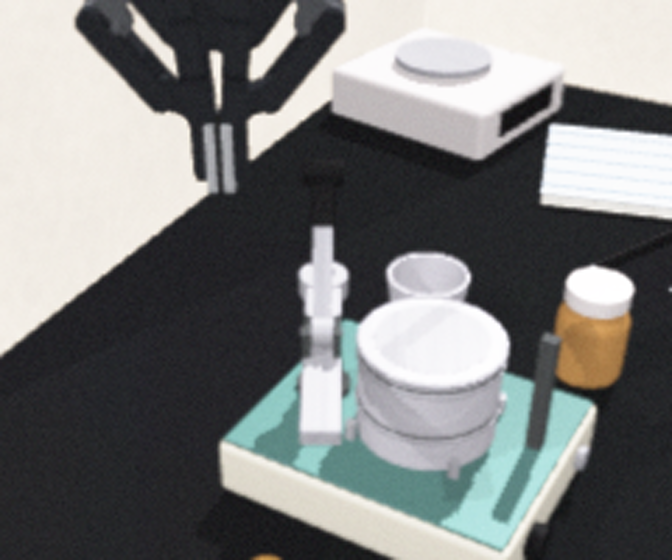

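Run:
```python
from h import *
c=snap("side"); z=c["z_map"];k,d=K(c)
# points near tool column
vv,uu=np.mgrid[0:400:1,0:640:1]; m=(z>0)
p=cv2.undistortPoints(np.stack([uu[m],vv[m]],-1).astype(float)[:,None],k,d)[:,0]
E=np.array(c["extrinsics"]);X=(np.c_[p,np.ones(len(p))]*z[m][:,None]-E[:3,3])@E[:3,:3]
t=manip.get_obs()["position"]
s=(np.hypot(X[:,0]-t[0],X[:,1]-t[1])<.05)&(X[:,2]>.2)&(X[:,2]<t[2]-.02)
Y=X[s];print(t,len(Y),Y[:,2].min(),np.percentile(Y[:,2],[1,5]))
low=Y[Y[:,2]<Y[:,2].min()+.03];print(low.min(0)-t,low.max(0)-t)
```

```text
[0.63058208 0.09959641 0.36363366] 860 0.291203473929226 [0.29324944 0.29782   ]
[-0.01620076 -0.00924904 -0.07243019] [ 0.00902496  0.01434151 -0.04246033]
```

The side view shows the shut fingers with their tips at about (220,190) in the crop, in the air outside the strap and clear of the lever grip at (322,172). The depth map confirms the tips are 73 mm ahead of the TCP. I'll descend beside the strap and work out the arc.

```bash
python3 -m creep '[[[0,0,25],0],[[0,0,50],0],[[0,0,75],0],[[0,0,100],0],[[0,0,120],0]]'
python3 -m creep '[[[0,0,12],0],[[0,0,24],0],[[0,0,33],0],[[0,0,33],0],[[0,0,33],0]]'
cat > arc.py <<'E'
from h import *
from scipy.spatial.transform import Rotation as R
P=np.array([.6475,-.049]);yaw=-.0795
Ry=np.array([[np.cos(yaw),-np.sin(yaw)],[np.sin(yaw),np.cos(yaw)]])
def pose(q,r=.145,off=.0265):
    d=Ry@[-np.cos(q),np.sin(q)];n=Ry@[np.sin(q),np.cos(q)]
    return P+r*d+off*n, np.arctan2(n[1],n[0])
def rows(qs,p0,a0,**k):  # a0: angle of tool y; tool z down => tool x = y rotated +90... x = (−sin,cos)?
    y=np.array([np.cos(a0),np.sin(a0)]);x=np.array([-y[1],y[0]])  # y x z = x, z=-Z
    for q in qs:
        p,a=pose(q,**k);D=(p-p0)*1000
        print(f"q {q:.2f}: {D@x:.0f} {D@y:.0f} tw {-(a-a0):.2f}")
E
python3 - <<'E'
from arc import *
s=manip.get_obs();M=R.from_quat(s["ee_rot"]).as_matrix();print(M[:2,:2].round(3),s["position"],s["ft_force"])
y=M[:2,1];a=np.arctan2(y[1],y[0]);print(a,M[:2,0],[-y[1],y[0]])
rows([1.25,1.15,1.03,.97,.9],s["position"][:2],a)
for q0 in(.9,.6,.3):
    p,a=pose(q0);rows(np.arange(1,6)*-.06+q0,p,a)
E
```

```text
clock: 4.1
position: [0.6301, 0.0995, 0.2419]
ee_rot: [0.528, 0.849, -0.001, -0.0]
ft_force: [-0.1, -0.2, 0.2]
grip_width: -0.003
grasp_force: 0.0
clock: 4.52
position: [0.6308, 0.0999, 0.2113]
ee_rot: [0.527, 0.85, 0.0, 0.0]
ft_force: [-0.3, -0.5, -0.2]
grip_width: 0.002
grasp_force: 0.0
[[-0.445  0.895]
 [ 0.895  0.445]] [0.6307564  0.0998979  0.21131824] [-0.32619376 -0.45610426 -0.18936068]
0.4613690026776937 [-0.44517435  0.8954439 ] [np.float64(-0.4451743609361025), np.float64(0.8954438357763318)]
q 1.25: -5 6 tw 0.22
q 1.15: -0 -8 tw 0.12
q 1.03: 4 -25 tw 0.00
q 0.97: 6 -34 tw -0.06
q 0.90: 6 -44 tw -0.13
q 0.84: 1 -9 tw -0.06
q 0.78: 2 -18 tw -0.12
q 0.72: 2 -26 tw -0.18
q 0.66: 2 -35 tw -0.24
q 0.60: 1 -44 tw -0.30
q 0.54: 1 -9 tw -0.06
q 0.48: 2 -18 tw -0.12
q 0.42: 2 -26 tw -0.18
q 0.36: 2 -35 tw -0.24
q 0.30: 1 -44 tw -0.30
q 0.24: 1 -9 tw -0.06
q 0.18: 2 -18 tw -0.12
q 0.12: 2 -26 tw -0.18
q 0.06: 2 -35 tw -0.24
q 0.00: 1 -44 tw -0.30
```

Tip height is 138 mm, against a strap at 140–152 mm and a lid at 130 mm. Now I'll push along the arc to about q = 0.3 and check.

```bash
python3 -m creep '[[[1,-9,0],0],[[3,-18,0],0],[[4,-26,0],0],[[6,-35,0],-0.06],[[6,-44,0],-0.13]]'
python3 -m creep '[[[1,-9,0],-0.06],[[2,-18,0],-0.12],[[2,-26,0],-0.18],[[2,-35,0],-0.24],[[1,-44,0],-0.30]]'
python3 -m creep '[[[1,-9,0],-0.06],[[2,-18,0],-0.12],[[2,-26,0],-0.18],[[2,-35,0],-0.24],[[1,-44,0],-0.30]]'
python3 - <<'E'
from arc import *
s=manip.get_obs();y=R.from_quat(s["ee_rot"]).as_matrix()[:2,1];print(s["joint_pos"].round(2))
rows([.24,.18,.12,.06,0],s["position"][:2],np.arctan2(y[1],y[0]))
save(snap("top"),"top3.png",(230,140,470,300),3.3)
E
```

```text
clock: 4.93
position: [0.5887, 0.0862, 0.2122]
ee_rot: [0.469, 0.883, 0.001, 0.001]
ft_force: [1.3, 2.4, 0.0]
grip_width: 0.002
grasp_force: 1.3
clock: 5.35
position: [0.5517, 0.0624, 0.2122]
ee_rot: [0.331, 0.944, 0.001, 0.001]
ft_force: [1.4, 1.4, 0.6]
grip_width: 0.0
grasp_force: 1.3
clock: 5.77
position: [0.5234, 0.0286, 0.2122]
ee_rot: [0.187, 0.982, 0.0, 0.001]
ft_force: [2.4, 1.8, -0.2]
grip_width: -0.0
grasp_force: 1.2
[ 0.74  0.35 -1.02  1.8   0.32  1.17  0.81]
q 0.24: 2 -8 tw -0.06
q 0.18: 3 -17 tw -0.12
q 0.12: 3 -26 tw -0.18
q 0.06: 3 -35 tw -0.24
q 0.00: 2 -44 tw -0.30
```

View pics/top3.png

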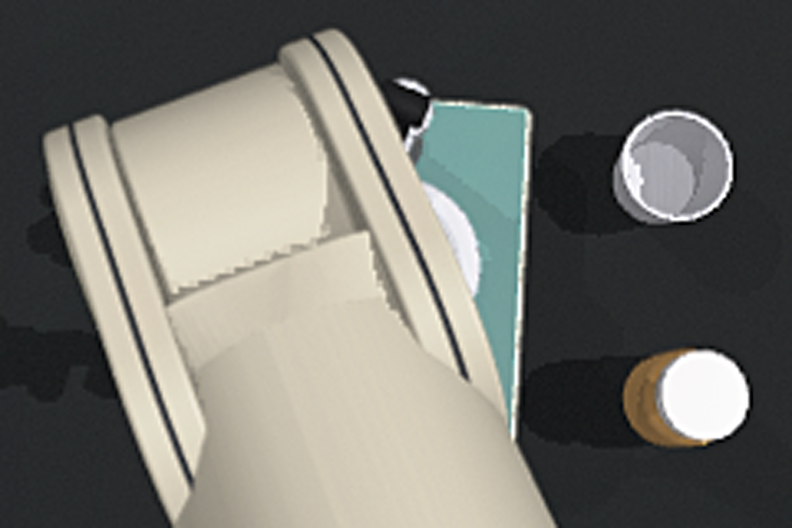

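The arm hides the strap from the top camera, but the stack edge, cup and jar look unchanged and the push force is a steady 2–3 N. I'll go on gently to the stop.

```bash
python3 -m creep '[[[2,-8,0],-0.06],[[3,-16,0],-0.12],[[3,-24,0],-0.18],[[3,-31,0],-0.24],[[3,-36,0],-0.28]]'
python3 -m creep '[[[0,-2,0],0],[[0,-4,0],0],[[0,-6,0],0]]'
python3 -m creep '[[[0,-1,0],0],[[0,-2,0],0]]'
python3 - <<'E'
from arc import *
s=manip.get_obs();y=R.from_quat(s["ee_rot"]).as_matrix()[:2,1]
rows([0],s["position"][:2],np.arctan2(y[1],y[0]));print(s["ft_force"])
save(snap("side"),"side3.png",(240,110,440,270),4)
E
```

```text
clock: 6.23
position: [0.5074, -0.004, 0.2119]
ee_rot: [0.049, 0.999, -0.0, 0.001]
ft_force: [2.3, 0.8, 0.7]
grip_width: -0.001
grasp_force: 1.1
clock: 6.48
position: [0.5066, -0.0096, 0.2114]
ee_rot: [0.05, 0.999, 0.0, 0.0]
ft_force: [-0.0, 3.3, 1.2]
grip_width: 0.004
grasp_force: 1.1
clock: 6.65
position: [0.5063, -0.0118, 0.211]
ee_rot: [0.05, 0.999, 0.0, 0.0]
ft_force: [1.2, 2.4, 1.4]
grip_width: 0.003
grasp_force: 1.1
q 0.00: 1 1 tw -0.02
[1.17991359 2.38044464 1.44541379]
```

View pics/side3.png

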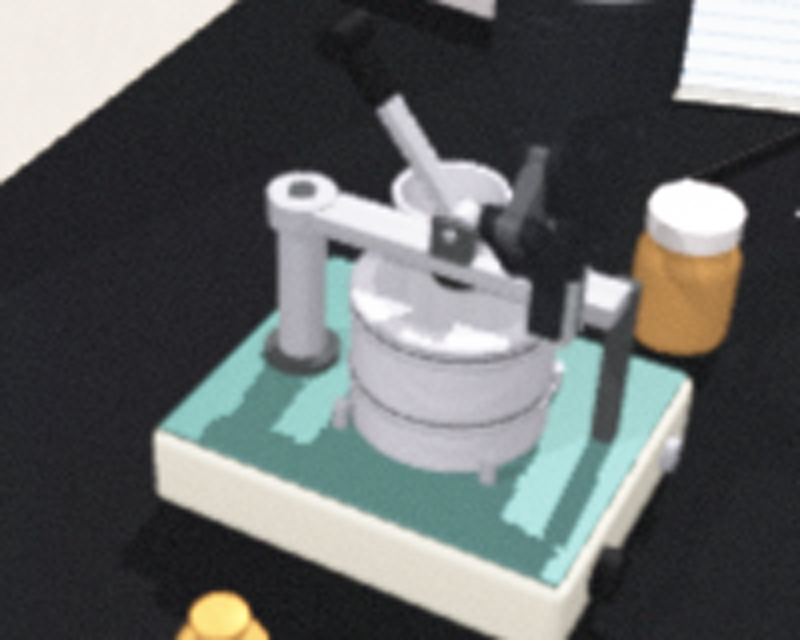

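The side view shows the strap over the lid with its free end at the stop post, crop (615,295), the finger against its outside, and the lever still up with the grip at (345,40). Force is still at sliding level, so I'll nudge on until it rises.

```bash
python3 -m creep '[[[0,-1,0],0],[[0,-2,0],0],[[0,-2,0],0]]'
python3 -m creep '[[[0,-1,0],0],[[0,-1,0],0]]'
```

```text
clock: 6.95
position: [0.5061, -0.013, 0.2111]
ee_rot: [0.049, 0.999, 0.001, 0.0]
ft_force: [1.0, 5.8, 0.9]
grip_width: 0.0
grasp_force: 2.9
clock: 7.12
position: [0.506, -0.0132, 0.2111]
ee_rot: [0.049, 0.999, 0.001, 0.0]
ft_force: [0.5, 8.6, -0.0]
grip_width: -0.002
grasp_force: 4.4
```

The finger has stopped moving and the force has risen to 8.6 N, so the strap is on its stop. I'll back off, go up, and locate the grip.

```bash
python3 -m creep '[[[0,8,0],0],[[0,18,0],0],[[0,30,0],0],[[0,40,0],0],[[0,40,0],0]]'
python3 -m creep '[[[0,0,-30],0],[[0,0,-60],0],[[0,0,-90],0],[[0,0,-120],0],[[0,0,-150],0]]'
python3 - <<'E'
from arc import *
c=snap("side");t=snap("top");s=manip.get_obs();p=s["position"]
print(atz(c,326,120,.242),depth(c,326,119))
M=R.from_quat(s["ee_rot"]).as_matrix();print(p,M[:2,:2].round(3))
for q in(0,.1,.2,.3,.4,.5,.6,.7,.8,.9):
    e=.9-q;r=.085-.1*np.cos(e);w=P+Ry@[-r,0];D=M[:2,:2].T@(w-p[:2])*1000
    print(q,w.round(4),D.round(0),"dz tip-on-grip mm",round((p[2]-.073-(.164+.1*np.sin(e)+.009))*1000))
save(c,"side4.png",(240,60,440,220),4)
E
```

```text
clock: 7.53
position: [0.5097, 0.0273, 0.211]
ee_rot: [0.048, 0.999, 0.0, 0.0]
ft_force: [0.5, 0.5, -0.4]
grip_width: -0.0
grasp_force: 0.0
clock: 7.95
position: [0.5095, 0.0245, 0.3623]
ee_rot: [0.049, 0.999, -0.0, -0.0]
ft_force: [1.0, 0.1, 0.0]
grip_width: -0.0
grasp_force: 0.0
[ 0.62161364 -0.03688849  0.242     ] [ 0.61949581 -0.03235847  0.24638667]
[0.51113952 0.02503882 0.36513599] [[-0.995  0.099]
 [ 0.099  0.995]]
0 [ 0.6247 -0.0472] [-120.  -61.] dz tip-on-grip mm 41
0.1 [ 0.6322 -0.0478] [-128.  -60.] dz tip-on-grip mm 47
0.2 [ 0.639  -0.0483] [-134.  -60.] dz tip-on-grip mm 55
0.3 [ 0.645  -0.0488] [-141.  -60.] dz tip-on-grip mm 63
0.4 [ 0.6502 -0.0492] [-146.  -60.] dz tip-on-grip mm 71
0.5 [ 0.6546 -0.0496] [-150.  -60.] dz tip-on-grip mm 80
0.6 [ 0.658  -0.0498] [-154.  -60.] dz tip-on-grip mm 90
0.7 [ 0.6605 -0.05  ] [-156.  -60.] dz tip-on-grip mm 99
0.8 [ 0.662  -0.0502] [-158.  -60.] dz tip-on-grip mm 109
0.9 [ 0.6625 -0.0502] [-158.  -60.] dz tip-on-grip mm 119
```

View pics/side4.png

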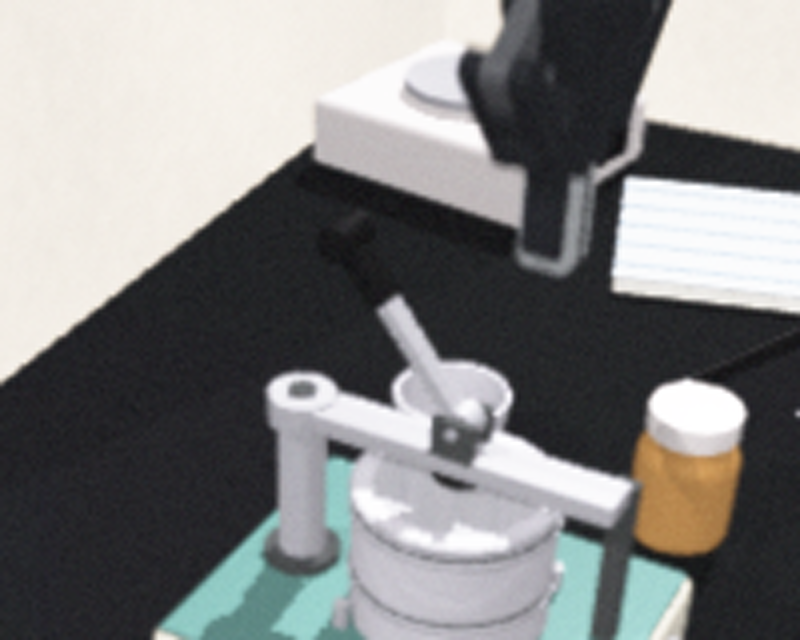

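The strap lies over the lid against the stop post, crop (625,490), and the lever is up with its grip at crop (345,238). That position agrees with the model, so I'll go above the grip and press along its arc.

```bash
python3 -m creep '[[[-24,-12,0],0],[[-48,-24,0],0],[[-72,-36,0],0],[[-96,-49,0],0],[[-121,-61,0],0]]'
python3 -m creep '[[[0,0,10],0],[[0,0,20],0],[[0,0,30],0],[[0,0,34],0],[[0,0,34],0]]'
python3 -m creep '[[[-1,0,4],0],[[-3,0,7],0],[[-6,0,11],0],[[-9,0,14],0],[[-12,0,18],0]]'
python3 - <<'E'
from arc import *
save(snap("side"),"side5.png",(240,60,440,220),4);s=manip.get_obs();p=s["position"];M=R.from_quat(s["ee_rot"]).as_matrix()
for q in(.2,.4,.6,.8,.9):
    e=.9-q;r=.085-.1*np.cos(e);w=P+Ry@[-r,0];D=M[:2,:2].T@(w-p[:2])*1000
    print(q,D.round(0),round((p[2]-.073-(.164+.1*np.sin(e)+.009))*1000))
E
```

```text
clock: 8.47
position: [0.6251, -0.0493, 0.3597]
ee_rot: [0.05, 0.999, -0.001, -0.001]
ft_force: [-0.1, 0.0, 0.6]
grip_width: 0.001
grasp_force: 0.0
clock: 8.88
position: [0.6232, -0.0475, 0.3257]
ee_rot: [0.049, 0.999, -0.0, -0.001]
ft_force: [0.6, 0.7, -0.7]
grip_width: 0.003
grasp_force: 0.0
clock: 9.3
position: [0.638, -0.0485, 0.3116]
ee_rot: [0.049, 0.999, 0.0, 0.004]
ft_force: [7.0, 1.2, 10.1]
grip_width: 0.002
grasp_force: 5.2
0.2 [-1.  0.] 0
0.4 [-12.   1.] 17
0.6 [-20.   1.] 35
0.8 [-24.   1.] 55
0.9 [-24.   1.] 65
```

View pics/side5.png

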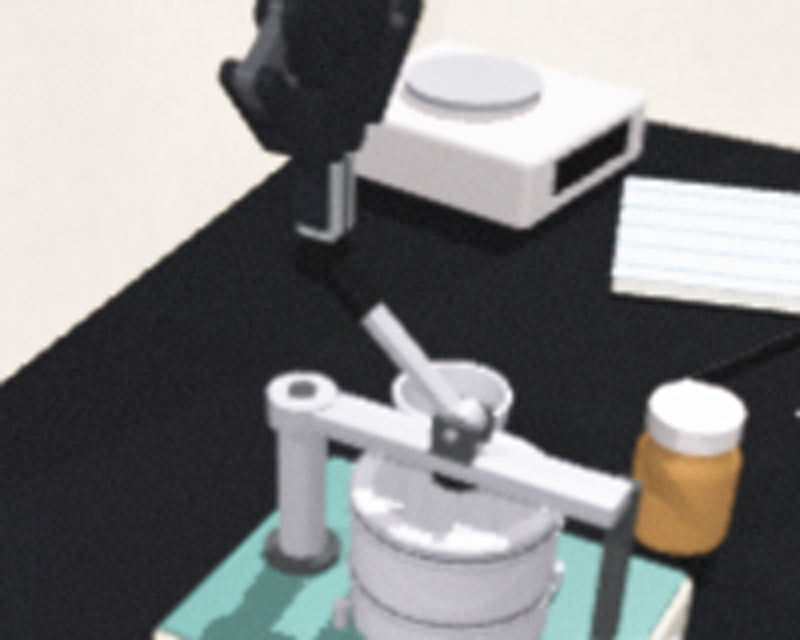

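The lever is following, with the fingertips at crop (322,235) on the grip and the strap still on the post. I'll continue down.

```bash
python3 -m creep '[[[-3,0,4],0],[[-6,0,8],0],[[-9,0,12],0],[[-12,0,17],0],[[-14,0,21],0]]'
python3 -m creep '[[[-2,0,5],0],[[-4,0,10],0],[[-6,0,14],0],[[-7,0,19],0],[[-8,0,24],0]]'
python3 -m creep '[[[-1,0,5],0],[[-2,0,10],0],[[-2,0,15],0],[[-2,0,18],0],[[-2,0,20],0]]'
python3 -m creep '[[[0,0,1],0],[[0,0,2],0],[[0,0,3],0]]'
```

```text
clock: 9.77
position: [0.6512, -0.0501, 0.2892]
ee_rot: [0.049, 0.999, 0.0, 0.002]
ft_force: [3.1, -0.8, 4.0]
grip_width: 0.002
grasp_force: 2.1
clock: 10.18
position: [0.658, -0.0513, 0.2633]
ee_rot: [0.049, 0.999, -0.0, -0.0]
ft_force: [1.4, 1.1, 3.1]
grip_width: -0.001
grasp_force: 1.4
clock: 10.6
position: [0.6602, -0.0515, 0.245]
ee_rot: [0.049, 0.999, -0.0, 0.001]
ft_force: [-3.9, -1.7, 22.8]
grip_width: 0.002
grasp_force: 11.2
clock: 10.85
position: [0.6603, -0.0514, 0.2445]
ee_rot: [0.05, 0.999, -0.001, 0.001]
ft_force: [-10.7, -2.0, 33.9]
grip_width: -0.001
grasp_force: 17.1
```

The lever is hard against its stop: 34 N, no movement, tip height 172 mm. I'll lift straight off, move aside, and check.

```bash
python3 -m creep '[[[0,0,-10],0],[[0,0,-30],0],[[0,0,-60],0],[[0,0,-90],0],[[0,0,-120],0]]'
python3 -m creep '[[[0,35,-6],0],[[0,70,-12],0],[[0,105,-18],0],[[0,140,-24],0],[[0,175,-30],0]]'
python3 -m creep '[[[0,30,0],0],[[0,50,0],0],[[0,50,0],0],[[0,50,0],0],[[0,50,0],0]]'
python3 - <<'E'
from arc import *
c=snap("side");t=snap("top")
a=cv2.resize(c["pixels"][100:270,240:440],(600,510));b=cv2.resize(t["pixels"][140:300,230:470],(600,400))
cv2.imwrite("pics/fin_s.png",a[:,:,::-1]);cv2.imwrite("pics/fin_t.png",b[:,:,::-1]);print(manip.get_obs()["ft_force"])
E
```

```text
clock: 11.27
position: [0.6592, -0.0517, 0.3612]
ee_rot: [0.049, 0.999, -0.0, -0.001]
ft_force: [-0.5, 0.2, -0.9]
grip_width: 0.001
grasp_force: 0.0
clock: 11.68
position: [0.6768, 0.1238, 0.3903]
ee_rot: [0.05, 0.999, -0.001, -0.001]
ft_force: [1.0, -0.6, -0.4]
grip_width: -0.001
grasp_force: 0.0
clock: 12.1
position: [0.6823, 0.1714, 0.3902]
ee_rot: [0.05, 0.999, -0.001, -0.001]
ft_force: [0.5, -1.0, -0.7]
grip_width: 0.005
grasp_force: 0.0
[ 0.12657476 -0.0739003  -0.44868182]
```

View pics/fin_s.png

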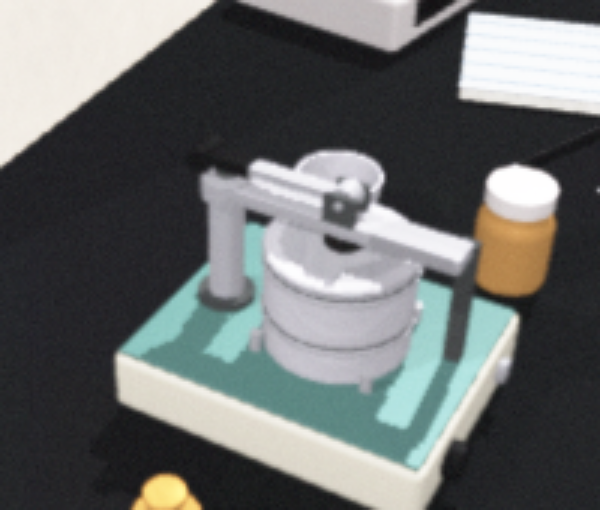

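View pics/fin_t.png

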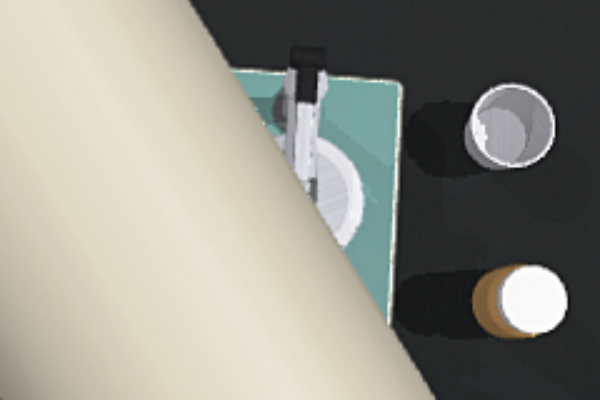

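The side view shows the strap on its post at (468,255) and the lever level along it, with its grip past the pivot at (210,160). In both views the stack, cup and jar are in place and the weight shows in the side view at (165,492). The arm is clear.

```bash
python3 -c "
from workcell import manip
print(manip.hand_in())"
```

```text
the job is handed in; nothing more can be done
None
```

The strap was pushed across the lid onto its stop post, then the cam lever was pushed fully down; the stack, cup, weight and jar look unmoved in the pictures, and the job was handed in at about 12 s with the arm clear of everything.

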